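Empty the filter holder and snap its dust lid shut

TASK

Press the ejector of the filter holder all the way down so that the filter cassette pops up, then take the cassette out and stand it upright in the white tray beside the cassette already there. Then put the grey dust lid over the empty bay and press it down at both ends until both catches are fully home and the lid sits level. Do not disturb the two flasks, the bottle or the old cassette in the tray.

Things in the scene. Friction and masses are not known exactly. Their poses are not given: they have to be found in the camera images.
- holder: filter holder, fixed to the bench: a dark steel housing 110 mm in x (+-55), 40 mm high, from y = -100 to +62 mm; on it a grey raised block, the bay, 70 mm in x, 100 mm in y, centred on the origin, its flat top 60 mm above the bench. Origin: on the bench under the bay's centre; z up. The ejector is on its -y side, centred at x = 0, y = -78 mm.
- bay_top (a point): centre of the bay's flat top, the middle of the mouth of the upright well (28 mm in the holder's x, 54 mm in its y) that holds the cassette. Two rubber catch bars, 50 mm in x, 10 mm in y, centred at the holder's y = -43 and +43 mm, stand up to 8 mm above this top.
- ejector (a joint): push slide of the holder, 0 = up, 0.018 m = fully down. It moves straight down, resists with about 4 N, stays where it is left, and raises the cassette by the same distance it is pressed.
- ejector_top (a point): centre of the top of the ejector's thumb pad (30 mm in the holder's x by 26 mm in its y), at rest 64 mm above the bench, 46 mm when fully down
- catch_near_ejector (a joint): catch bar under the lid at the holder's y = -43 mm: 0 = standing 8 mm above the bay's top, 0.008 m = pressed flush with it, fully home (stop at 0.0085 m). Moves straight down, resists with about 9 N, stays where it is left; the lid's own weight does not move it. Starts at 0 to 0.003 m.
- catch_far_end (a joint): the same catch bar at the holder's y = +43 mm
- cassette: filter cassette in the well: aluminium block 24 mm in x, 50 mm in y, 36 mm high, round amber window on both x faces, about 70 g. Origin: centre of its underside, 23 mm above the bench at the start; axes parallel to the holder's. Its top starts 1 mm below the bay's top, too deep to grip; with the ejector fully down it stands 17 mm out and can be gripped by its x faces.
- tray: white open tray fixed on the bench, outside 176 mm in x, 76 mm in y, 18 mm high, walls and floor 3 mm thick. Origin: centre of its underside. It may be on either side of the holder.
- old_cassette: a second cassette of the same shape and size, standing in the tray, its axes parallel to the tray's, at y = 0 and anywhere within 45 mm of the tray's middle along x. Leave it alone.
- lid: loose grey dust lid, right way up on the bench, on the other side of the holder from the tray, about 90 g: plate 82 mm in x, 112 mm in y, 4 mm thick, its top 20 mm above the origin; skirt 16 mm deep, 3 mm thick all round (inside 76 by 106 mm: 3 mm play each side over the bay); fits either way round, its y along the holder's y. Origin: centre of the skirt's lower edge, z up.
- lid_rib (a point): middle of the lid's grip rib, which is 12 mm in the lid's x, 40 mm in y, 22 mm high (11 mm above and below this point), on the middle of the plate. With the lid loose on the catches the lid's origin is up to 52 mm above the bench; fully home 44 mm, the plate's top 64 mm. The free plate ends beyond the rib, 42 mm from the centre along y, lie over the catches.
- flask_tall: glass flask with white stopper, bulb 48 mm across, 136 mm high, standing just behind (+x of) the holder; origin under its centre
- flask_short: glass flask with white stopper, bulb 43 mm across, 110 mm high, standing just behind (+x of) the holder; origin under its centre
- bottle: small green capped bottle 48 mm across, 100 mm high, standing close behind (+x of) the lid, as little as 20 mm from its edge; origin under its centre

How it is judged:
By the outcome, as a careful person would: the job done as asked, in the order asked, and still so for the second after the job is handed in, with the robot touching nothing.
It also fails if it takes over 62 s, if anything falls off the work surface, if the arm or the gripper's body presses on something with over 40 N, if the wrist force passes 120 N, or if a joint passes its speed limit or range.

ROBOT

A 6-joint arm with a two-finger parallel gripper is mounted at the origin on the work surface. World frame = base frame: x ahead of the robot, y to its left, z up, the work surface at z = 0. Lengths are in mm, angles in degrees, forces in N, time in s.
With the tool pointing down it reaches from about 350 to 850 mm from the base axis. Payload 8.1 kg.
Tool frame: the origin (TCP) lies on the centre line of the jaws, within the pads' length; the fingertips stand 19 mm ahead of it and the grasp point (between the pads) is the TCP (r.tip_reach is the z of the fingertips in the tool frame, in mm); z points along the fingers, y is the line along which they close (so a half turn about z gives the same grasp; the last joint's range is limited). The gripper opens to 85 mm and grips with 20 to 120 N. Pads are 22 mm wide; open, the fingers measure 114 mm over their backs; the gripper's body (76 mm by 85 mm) begins 54 mm behind the grasp point. The pads swing forward as they close: fully open they stand 13 mm farther back than shut.
Start: joints at [-79.263, 7.471, 85.268, -0, 87.261, -4.893], TCP at [161.678, -577.811, 250.292] pointing down, gripper open.
Joint ranges: [-169.43, 169.43], [-51.17, 129.36], [1.28, 143.12], [-76.62, 256.62], [0, 156.53], [-152.29, 152.29]. Speed limits (degrees/s): [136.94, 136.94, 159.86, 180, 180, 180].

INTERFACE

Orientations are given as [roll, pitch, yaw] about the fixed x, y, z axes, in that order (R = Rz(yaw) Ry(pitch) Rx(roll)).
In Python, from bench import r gives the robot as it stands. The module is installed in compiled form; this text tells all that it offers.
- The arm moves only by the shell command python3 -m handwheel 'ROWS' [FORCE]. ROWS is JSON, a list of rows, each a list of 7 numbers: the shift along the tool's x, y, z in m, then the turn, a rotation vector about the tool's x, y, z in degrees, then the finger opening in m, from 0 to 0.0854. In form: [[tx, ty, tz, ax, ay, az, claw], ...]. A call has 1 to 8 rows; each row shifts and turns the commanded pose from where the row before left it, along the tool's axes as they then stand; what a row does not reach is not made up. A row lasts 1/12 s, in which the tool goes at most 41.7 mm and 7.16 degrees, less where a joint would pass 70% of its speed; a pose out of reach is approached as far as the arm can. A call with a gripper value outside its range is refused whole. The fingers move at their own pace and stop on an object; FORCE is the grip in N (left out, the last holds). Time passes only in rows, so rows that do not move let the fingers close. It gives the time, the measured TCP pose, the force, the opening and the grip force at its end, in the units of the state.
- r.sense(): the state, without advancing time (a new reading comes with each control period).
- r.snapshot(name): name is "scene" or "top" or "wrist"; returns (picture, depth): 480x640x3 uint8, blue, green, red; 480x640 float32, mm along the optical axis (not along the pixel's ray), 0 where there is no reading.
- r.calibration(name): a dict with "vfov" (degrees; the focal length in pixels is half the picture's height over the tangent of half this angle, whatever the lens; pixels are square), "cx", "cy" (the principal point, pixels), "dist" ([k1, k2, p1, p2, k3] as OpenCV has them; the pictures are not rectified), "rvec" (rotation vector, rad) and "tvec" (3), from world to camera coordinates, as OpenCV has them; the wrist camera has in their place "tool_from_camera" (4x4, takes a point from camera to tool coordinates, whose origin is the TCP and whose axes are the flange's). Camera axes: x right, y down, z forward; pixel columns grow to the right and rows downward; lengths in mm; the calibration is good to about 2 mm. A picture is of the moment at which its call begins: read the wrist's pose just before it. calibration takes no time and is no camera call.
- r.hand_in(): hands the job in; it is judged then, once.
The state is a dict: "time": time; "joint_pos": joint angles; "qd": joint speeds; "joint_efforts": joint torques, N m; "tool_pos": TCP position; "tcp_rot": TCP orientation; "ft_force": force on the tool from outside, world axes, zero at the start; "wrist_torque": the same for the moment, N m; "finger_gap": finger opening in mm; "grip_force": force on a finger pad.
Only numpy, scipy, OpenCV 4.12 (cv2) and the standard library are available. Lean on these libraries where they do the work, as an engineer would, in place of code of your own. Each camera call takes 0.05 s, during which the arm holds its last target. There are 200 camera calls.

## Working session

There is one attempt and no reset: what is moved stays moved. The work goes in short steps, Python scripts to look and compute and a shell command to move; the robot and the scene stay as the last step left them, time stands still between calls to the robot, and variables do not carry over. Pictures are saved under pics/ and viewed, at most 10 in all, crops included, and the job is handed in when it is done.

```bash
mkdir -p pics; cat > h.py <<'E'
import numpy as np, cv2
from scipy.spatial.transform import Rotation as R
from bench import r
def K(c):
    f=240/np.tan(np.radians(c["vfov"]/2)); return np.array([[f,0,c["cx"]],[0,f,c["cy"]],[0,0,1.]])
def cam(name):
    c=r.calibration(name); s=r.sense()
    if name=="wrist":
        T=np.eye(4); T[:3,:3]=tool_R(s); T[:3,3]=s["tool_pos"]; M=T@np.array(c["tool_from_camera"])
    else:
        M=np.eye(4); Rm=cv2.Rodrigues(np.array(c["rvec"],float))[0]; M[:3,:3]=Rm.T; M[:3,3]=-Rm.T@np.array(c["tvec"],float).ravel()
    return c,M
def tool_R(s): return R.from_euler('xyz',s["tcp_rot"],degrees=True).as_matrix()
def shot(name,fn=None):
    c,M=cam(name); im,d=r.snapshot(name)
    if fn: cv2.imwrite('pics/'+fn,im)
    np.savez('/tmp/%s.npz'%name,im=im,d=d,M=M)
    return im,d,c,M
def cloud(d,c,M):
    v,u=np.mgrid[0:480,0:640]; p=np.stack([u,v],-1).reshape(-1,1,2).astype(float)
    n=cv2.undistortPoints(p,K(c),np.array(c["dist"],float)).reshape(480,640,2)
    P=np.dstack([n*d[...,None],d])@M[:3,:3].T+M[:3,3]; P[d<=0]=np.nan
    return P
E
python3 - <<'E'
from h import *
print(r.sense())
for n in("scene","top"):
    im,d,c,M=shot(n,n+'0.png'); P=cloud(d,c,M); np.save('/tmp/P'+n,P); print(n,M.round(2).tolist(),c["vfov"],c["dist"])
E
```

```text
{'time': 0.0, 'joint_pos': array([-7.92632495e+01,  7.51517206e+00,  8.53284415e+01,  2.29331961e-03,
        8.72619096e+01, -4.89483717e+00]), 'qd': array([ 0.08528243, -0.05126631, -0.0851394 , -0.03323434, -0.01565022,
        0.04141124]), 'joint_efforts': array([ 1.69325140e-03, -5.69399786e+01, -5.00549161e+01, -1.52572943e-04,
        1.49375416e-02,  3.45330454e-05]), 'tool_pos': array([ 161.59232589, -577.3022484 ,  249.25176493]), 'tcp_rot': array([-1.79895057e+02, -1.12861250e-02,  1.56314656e+01]), 'ft_force': array([-1.12366976,  0.09619451,  0.03732102]), 'wrist_torque': array([-0.02867217,  0.02692177,  0.04678739]), 'grip_force': 0.0, 'finger_gap': 85.20789615148605}
scene [[0.61, 0.5, -0.61, 1029.38], [0.79, -0.4, 0.46, -353.05], [-0.01, -0.77, -0.64, 575.84], [0.0, 0.0, 0.0, 1.0]] 56.800427991263106 [-0.02043922  0.          0.          0.          0.        ]
top [[-0.01, -1.0, 0.08, 477.77], [-1.0, 0.0, -0.03, 14.51], [0.03, -0.08, -1.0, 977.42], [0.0, 0.0, 0.0, 1.0]] 50.63562090430306 [-0.04693596  0.          0.          0.          0.        ]
```

View pics/scene0.png

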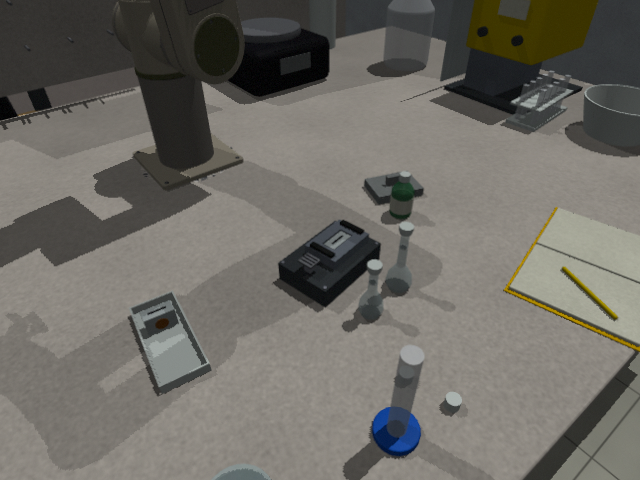

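View pics/top0.png

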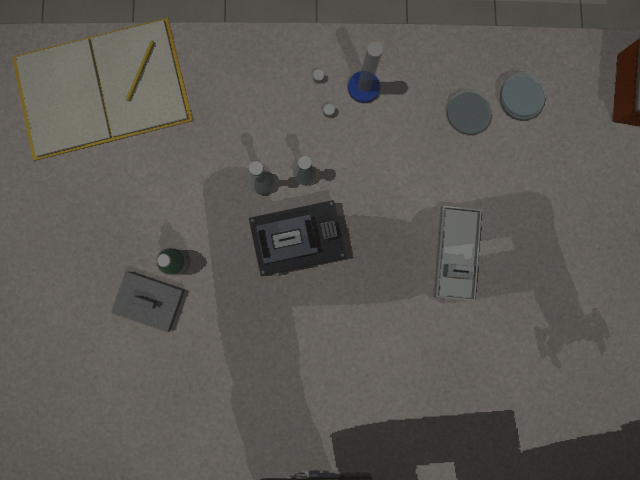

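Scene and top views: the holder is at about (300,238) in the top picture with the ejector on the right (-y), the tray is at (460,253) with the old cassette at its lower end, and the lid is at (150,300). The bottle is at (170,261) and the flasks at (262,182) and (305,172). Next I'll measure them from the depth.

```bash
cat > m.py <<'E'
from h import *
P=np.load('/tmp/Ptop.npy')
def rect(name,box,z0,z1):
    u0,v0,u1,v1=box; Q=P[v0:v1,u0:u1].reshape(-1,3); Q=Q[(Q[:,2]>z0)&(Q[:,2]<z1)]
    if len(Q)<5: print(name,len(Q)); return
    (c,s,a)=cv2.minAreaRect(Q[:,:2].astype(np.float32)); print(name,len(Q),np.round(c,1),np.round(s,1),round(a,1),'zmed',np.median(Q[:,2]).round(1))
rect('bench',(350,300,420,380),-20,20)
H=(235,195,365,285)
rect('housing',H,25,80); rect('h40',H,35,45); rect('bay',H,53,80); rect('top60',H,56,62); rect('bars',H,63.5,75)
rect('ejector',(317,210,350,250),50,75)
T=(425,195,495,310)
rect('tray',T,10,80); rect('wall',T,13,24);rect('floor',T,-2,9); rect('oldc',T,28,60)
L=(100,262,195,340)
rect('lid',L,12,60); rect('plate',L,15,26); rect('rib',L,31,60)
rect('bottle',(150,235,200,285),60,120)
rect('bottlecap',(150,235,200,285),85,120)
rect('fl1',(240,150,283,200),60,160); rect('fl2',(284,145,325,190),60,160)
for u,v in((287,240),(262,243),(312,235),(330,230),(340,260),(275,225),(460,270),(460,230)): print(u,v,P[v,u].round(1))
E
python3 m.py
```

```text
bench 5577 [ 363.1 -134.6] [134.1 150.7] 89.3 zmed 0.6
housing 5195 [555.   31.2] [114.5 162.4] 11.9 zmed 42.6
h40 2808 [556.9  31.6] [110.6 162.4] 11.9 zmed 40.4
bay 2302 [557.1  30. ] [ 70.4 140.9] 11.8 zmed 60.8
top60 1510 [556.9  31. ] [ 70.3 138.8] 11.8 zmed 59.8
bars 514 [557.9  29.4] [ 65.4 138.5] 11.9 zmed 65.6
ejector 238 [558.1 -24.9] [32.3 54.9] 81.0 zmed 64.5
tray 1022 [ 527.8 -276.9] [ 78.6 176.7] 84.0 zmed 19.3
wall 547 [ 527.8 -276.9] [ 78.6 176.7] 84.0 zmed 17.8
floor 6569 [ 531.4 -285.2] [140.1 226. ] 88.6 zmed 1.6
oldc 367 [ 492.  -272.4] [51.1 24.8] 83.6 zmed 39.2
lid 2767 [464.2 305.4] [114.1 134. ] 72.3 zmed 20.6
plate 2504 [464.2 305.5] [114. 134.] 72.3 zmed 20.4
rib 217 [464.1 276.7] [ 35.6 119.1] 34.3 zmed 42.5
bottle 512 [513.3 260.2] [44.6 44.4] 46.5 zmed 73.5
bottlecap 151 [513.4 261.2] [20.8 22.3] 1.5 zmed 99.9
fl1 216 [666.   99.3] [22.5 22.3] 34.0 zmed 135.5
fl2 177 [681.5  17.2] [22.6 22.8] 89.5 zmed 109.8
287 240 [550.3  49.6  58.7]
262 243 [544.5  94.1  66.7]
312 235 [558.6   4.3  65.8]
330 230 [567.7 -28.4  64.3]
340 260 [ 5.158e+02 -5.020e+01  1.000e-01]
275 225 [577.8  71.4  58.4]
460 270 [ 494.2 -273.2   36.5]
460 230 [ 572.6 -285.2    4.7]
```

```bash
cat >> h.py <<'E'
def go(x,y,z,yaw,s=None):
    """print tool-frame rotation then shift (after rotation) to a tool-down pose"""
    s=s or r.sense(); R0=tool_R(s); R1=R.from_euler('xyz',[180,0,yaw],degrees=True).as_matrix()
    rv=R.from_matrix(R0.T@R1).as_rotvec(degrees=True); t=R1.T@(np.array([x,y,z])-s["tool_pos"])
    print('turn',rv.round(2),'shift mm',t.round(1),'rows',np.ceil(np.linalg.norm(t)/41.7),np.ceil(np.linalg.norm(rv)/7.16))
def st():
    s=r.sense(); print('t%.2f'%s["time"],s["tool_pos"].round(1),s["tcp_rot"].round(2),s["ft_force"].round(1),s["wrist_torque"].round(2),'gap%.1f grip%.1f'%(s["finger_gap"],s["grip_force"]),s["joint_pos"].round(0)); return s
HO=np.array([553.,50.2]); HY=11.9
def hw(x,y): return HO+R.from_euler('z',HY,degrees=True).as_matrix()[:2,:2]@np.array([x,y])
E
python3 - <<'E'
from h import *
P=np.load('/tmp/Ptop.npy')[262:340,100:195].reshape(-1,3)
Q=P[(P[:,2]>16)&(P[:,2]<24)]
Q=Q[np.hypot(*(Q[:,:2]-[513,261]).T)>33]
for lab,q in(('plate',Q),):
    # drop sparse points by component on a grid
    g=np.zeros((300,300),np.uint8); ij=(q[:,:2]-[350,180]).astype(int); ok=((ij>=0)&(ij<300)).all(1); g[ij[ok,0],ij[ok,1]]=255
    g=cv2.morphologyEx(cv2.morphologyEx(g,cv2.MORPH_CLOSE,np.ones((7,7))),cv2.MORPH_OPEN,np.ones((9,9)))
    n,l,s,c=cv2.connectedComponentsWithStats(g); k=1+s[1:,4].argmax(); pts=np.argwhere(l==k)
    rc=cv2.minAreaRect((pts+[350,180]).astype(np.float32)); print(lab,rc)
q=P[(P[:,2]>36)&(P[:,2]<48)&(np.hypot(*(P[:,:2]-[513,261]).T)>33)]; print('rib',len(q),cv2.minAreaRect(q[:,:2].astype(np.float32)),np.median(q,0))
print(np.round(r.calibration("wrist")["tool_from_camera"],2).tolist(),r.calibration("wrist")["vfov"],r.tip_reach)
print('ej',hw(0,-78)); go(*hw(0,-78),120,HY+90)
E
```

```text
plate ((439.2257385253906, 312.65673828125), (114.63493347167969, 81.38815307617188), 71.02959442138672)
rib 134 ((439.742919921875, 312.8818664550781), (41.15076446533203, 10.343475341796875), 71.96831512451172) [439.46658993 312.39711368  42.42394575]
[[0.0, -0.95, -0.3, 77.32], [1.0, 0.0, -0.0, 0.36], [0.0, -0.3, 0.95, -124.28], [0.0, 0.0, 0.0, 1.0]] 71.01796147420829 19.0
ej [569.08392646 -26.12370084]
turn [-7.000e-02 -8.000e-02 -8.627e+01] shift mm [455.3 512.4 129.3] rows 17.0 13.0
```

```bash
python3 -m handwheel '[[0,0,0,0,0,-7.1,0],[0,0,0,0,0,-7.1,0],[0,0,0,0,0,-7.1,0],[0,0,0,0,0,-7.1,0],[0,0,0,0,0,-7.1,0],[0,0,0,0,0,-7.1,0],[0,0,0,0,0,-7.1,0],[0,0,0,0,0,-7.1,0]]' 40 && python3 -m handwheel '[[0,0,0,0,0,-5.9,0],[0,0,0,0,0,-5.9,0],[0,0,0,0,0,-5.9,0],[0,0,0,0,0,-5.9,0],[0,0,0,0,0,-5.9,0]]' && python3 -m handwheel '[[0.025,0.028,0.005,0,0,0,0],[0.025,0.028,0.005,0,0,0,0],[0.025,0.028,0.005,0,0,0,0],[0.025,0.028,0.005,0,0,0,0],[0.025,0.028,0.005,0,0,0,0],[0.025,0.028,0.005,0,0,0,0],[0.025,0.028,0.005,0,0,0,0],[0.025,0.028,0.005,0,0,0,0]]' && python3 -m handwheel '[[0.025,0.028,0.005,0,0,0,0],[0.025,0.028,0.005,0,0,0,0],[0.025,0.028,0.005,0,0,0,0],[0.025,0.028,0.005,0,0,0,0],[0.025,0.028,0.005,0,0,0,0],[0.025,0.028,0.005,0,0,0,0],[0.025,0.028,0.005,0,0,0,0],[0,0,0,0,0,0,0]]'; python3 - <<'E'
from h import *
st(); go(*hw(0,-78),100,HY+90)
shot('wrist','w1.png')
E
```

```text
time: 0.77
tool_pos: [161.6, -577.5, 249.6]
tcp_rot: [-180.0, -0.1, 72.8]
ft_force: [-0.0, -0.1, 0.3]
finger_gap: -0.1
grip_force: 0.0
time: 1.18
tool_pos: [161.6, -577.5, 249.6]
tcp_rot: [-180.0, -0.1, 102.2]
ft_force: [-0.7, -1.1, 0.4]
finger_gap: -0.0
grip_force: 0.0
time: 1.85
tool_pos: [340.0, -334.1, 209.7]
tcp_rot: [-180.0, -0.0, 101.9]
ft_force: [0.6, 0.5, 0.8]
finger_gap: -0.1
grip_force: 0.0
time: 2.52
tool_pos: [497.0, -118.6, 173.9]
tcp_rot: [180.0, -0.2, 102.2]
ft_force: [0.2, -0.9, -0.6]
finger_gap: 0.3
grip_force: 0.0
t2.52 [ 497.  -118.6  173.9] [ 1.7999e+02 -1.7000e-01  1.0219e+02] [ 0.2 -0.9 -0.6] [ 0.06 -0.01 -0.04] gap0.3 grip0.0 [-19.  -3. 105.   0.  79. -31.]
turn [ 0.01 -0.17  0.29] shift mm [75.6 89.6 73.9] rows 4.0 1.0
```

View pics/w1.png

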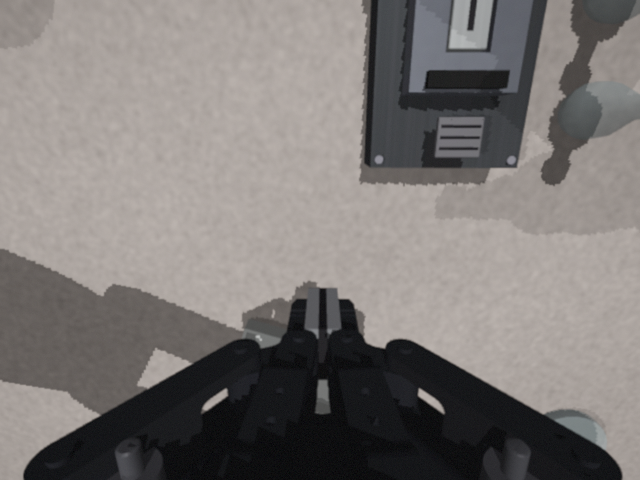

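The wrist view shows the ejector pad at about (459,137), the near catch at (467,79) and the cassette at (472,22). I'll check the pad's position with the wrist depth.

```bash
python3 - <<'E'
from h import *
z=np.load('/tmp/wrist.npz'); c=r.calibration("wrist"); P=cloud(z['d'],c,z['M'])
def rect(n,b,z0,z1):
    u0,v0,u1,v1=b; Q=P[v0:v1,u0:u1].reshape(-1,3); Q=Q[(Q[:,2]>z0)&(Q[:,2]<z1)]
    print(n,len(Q),cv2.minAreaRect(Q[:,:2].astype(np.float32)),np.median(Q[:,2]))
rect('ej',(425,105,500,168),58,70); rect('bar',(415,62,520,95),62.5,72); rect('hous',(360,100,530,175),34,46)
rect('bay',(380,0,545,97),56,75)
for u,v in((459,137),(467,79)): print(P[v,u])
print(hw(0,-78),hw(0,-43),hw(-55,-100),hw(55,-100))
for u,v in((370,163),(518,163)): print(P[v,u])
E
```

```text
ej 1855 ((569.2144775390625, -26.44021987915039), (30.512569427490234, 25.463558197021484), 11.874289512634277) 64.72961651810141
bar 1565 ((563.2753295898438, 10.135292053222656), (63.93315505981445, 16.117427825927734), 11.971025466918945) 67.03002340644358
hous 8462 ((569.5025024414062, -24.79147720336914), (110.84613800048828, 47.439781188964844), 11.867487907409668) 40.659718623227604
bay 10430 ((558.494384765625, 26.36914825439453), (71.38814544677734, 51.96994400024414), 11.6709623336792) 60.705216983877236
[569.19999913 -26.22073925  65.20811149]
[561.88006573   7.55724648  66.93864136]
[569.08392646 -26.12370084] [561.86677997   8.12411364] [519.80242436 -58.99212871] [627.43841272 -36.30966831]
[519.58935662 -55.99460674  41.43083354]
[650.27166363 -31.2636084    1.05254319]
```

```bash
python3 -m handwheel '[[0.019,0.0224,0.015,0,0,0,0],[0.019,0.0224,0.015,0,0,0,0],[0.019,0.0224,0.015,0,0,0,0],[0.0186,0.0224,0.015,0,0,0.3,0],[0,0,0.014,0,0,0,0],[0,0,0,0,0,0,0]]'; python3 - <<'E'
from h import *
st(); go(*hw(0,-78),84,HY+90)
E
```

```text
time: 3.07
tool_pos: [565.0, -31.1, 97.6]
tcp_rot: [-179.7, -0.1, 101.7]
ft_force: [-2.0, -0.6, -0.8]
finger_gap: 0.3
grip_force: 0.0
t3.07 [565.  -31.1  97.6] [-1.7968e+02 -1.0000e-01  1.0171e+02] [-2.  -0.6 -0.8] [-0.03  0.03 -0.01] gap0.3 grip0.0 [ -8.  10.  99.  -0.  71. -20.]
turn [-0.32 -0.1  -0.19] shift mm [ 4.   5.  13.6] rows 1.0 1.0
```

```bash
python3 -m handwheel '[[0,0,0.008,0,0,0,0],[0,0,0,0,0,0,0]]'; python3 - <<'E'
from h import *
st(); go(*hw(0,-78),63,HY+90)
E
```

```text
time: 3.23
tool_pos: [566.1, -32.7, 92.4]
tcp_rot: [-179.9, -0.0, 101.6]
ft_force: [-0.1, 0.7, 0.0]
finger_gap: 0.1
grip_force: 0.0
t3.23 [566.1 -32.7  92.4] [-1.7991e+02 -1.0000e-02  1.0156e+02] [-0.1  0.7  0. ] [-0.03  0.04 -0.02] gap0.1 grip0.0 [ -8.  10. 100.  -0.  71. -20.]
turn [-0.09 -0.01 -0.34] shift mm [ 5.8  4.2 29.4] rows 1.0 1.0
```

```bash
python3 -m handwheel '[[0.0055,0.004,0.003,0,0,-0.3,0],[0,0,0.006,0,0,0,0],[0,0,0.005,0,0,0,0],[0,0,0.005,0,0,0,0],[0,0,0.004,0,0,0,0],[0,0,0.003,0,0,0,0],[0,0,0.002,0,0,0,0],[0,0,0,0,0,0,0]]'; python3 - <<'E'
from h import *
st(); go(*hw(0,-78),63,HY+90)
E
```

```text
time: 3.9
tool_pos: [570.3, -25.6, 65.3]
tcp_rot: [180.0, 0.0, 101.9]
ft_force: [1.7, -0.8, 3.9]
finger_gap: 0.2
grip_force: 1.8
t3.90 [570.3 -25.6  65.3] [1.7996e+02 2.0000e-02 1.0192e+02] [ 1.7 -0.8  3.9] [-0.08 -0.42 -0.  ] gap0.2 grip1.8 [ -8.  12. 100.  -0.  68. -20.]
turn [0.04 0.02 0.02] shift mm [-0.3 -1.3  2.3] rows 1.0 1.0
```

Force is still 4 N, so the slide is moving freely. I'll push on to the stop.

```bash
python3 -m handwheel '[[0,0,0.0015,0,0,0,0],[0,0,0,0,0,0,0]]';python3 -m handwheel '[[0,0,0.0015,0,0,0,0],[0,0,0,0,0,0,0]]'
```

```text
time: 4.07
tool_pos: [570.3, -25.6, 65.0]
tcp_rot: [180.0, 0.0, 101.9]
ft_force: [-1.4, 0.4, 10.8]
finger_gap: -0.0
grip_force: 5.8
time: 4.23
tool_pos: [570.5, -25.6, 64.9]
tcp_rot: [180.0, 0.0, 101.9]
ft_force: [-6.9, 0.8, 23.6]
finger_gap: 0.1
grip_force: 11.7
```

```bash
python3 -m handwheel '[[0,0,-0.02,0,0,0,0],[0,0,-0.02,0,0,0,0],[0,0,-0.02,0,0,0,0.05],[0.026,0,0,0,0,0,0.05],[0.026,0,0,0,0,0,0.05],[0.026,0,0,0,0,0,0.05],[0,0,0,0,0,0,0.05],[0,0,0,0,0,0,0.05]]'; python3 - <<'E'
from h import *
st(); go(*hw(0,0),82,HY+90)
shot('wrist','w2.png'); im,d,c,M=shot('top','top2.png'); P=cloud(d,c,M)
Q=P[200:285,240:360].reshape(-1,3); print(c['cx'])
z=np.load('/tmp/wrist.npz'); c=r.calibration("wrist"); P=cloud(z['d'],c,z['M']); np.save('/tmp/Pw',P)
Q=P.reshape(-1,3); L=(Q[:,:2]-HO)@R.from_euler('z',HY,degrees=True).as_matrix()[:2,:2]
for n,a in(('cass',(-20,20,-33,33,71,82)),('ej',(-20,20,-95,-62,40.,70)),('bar+',(-26,26,38,48,50,75)),('bar-',(-26,26,-48,-38,50,75))):
    m=(L[:,0]>a[0])&(L[:,0]<a[1])&(L[:,1]>a[2])&(L[:,1]<a[3])&(Q[:,2]>a[4])&(Q[:,2]<a[5])
    print(n,m.sum(), L[m].min(0) if m.any() else 0,L[m].max(0) if m.any() else 0,np.percentile(Q[m,2],[10,50,90]) if m.any() else 0)
E
```

```text
time: 4.9
tool_pos: [552.5, 52.0, 121.3]
tcp_rot: [-179.9, -0.0, 102.1]
ft_force: [0.9, -0.2, 0.5]
finger_gap: 49.9
grip_force: 0.0
t4.90 [552.5  52.  121.3] [-1.7986e+02 -2.0000e-02  1.0207e+02] [ 0.9 -0.2  0.5] [-0.07  0.02  0.03] gap49.9 grip0.0 [  0.   6. 100.  -0.  73. -12.]
turn [-0.14 -0.02  0.17] shift mm [-1.8  0.1 39.3] rows 1.0 1.0
323.2941493301795
cass 3760 [-11.39390253 -26.00148428] [12.61041302 24.92054923] [76.81971076 77.68361371 78.47438865]
ej 1766 [-19.9784275  -94.96372426] [ 19.98886153 -64.65062872] [40.73744293 46.40186555 47.51765243]
bar+ 1869 [-25.99957957  38.00846088] [25.74034145 47.95817819] [63.00892027 66.03069465 66.93123564]
bar- 1579 [-25.99524923 -47.97749309] [ 25.78219543 -38.00284604] [61.69218121 66.69103897 67.56271779]
```

View pics/w2.png

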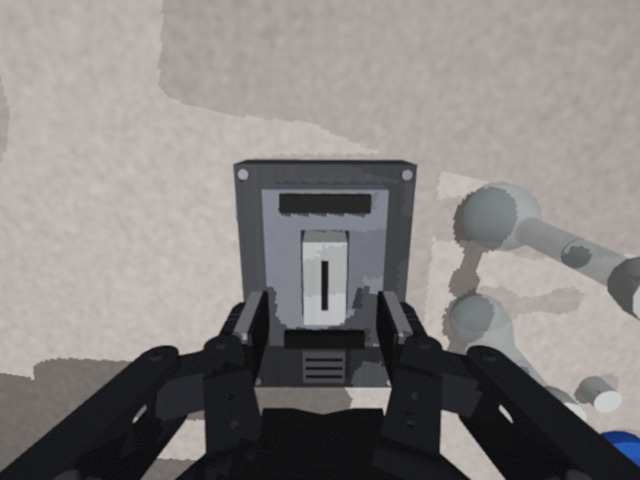

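The wrist view shows the cassette standing out at (325,278), the ejector down at (324,366), and both fingers clear of the bay and flasks. I'll go down and grip.

```bash
python3 -m handwheel '[[-0.002,0.0005,0.015,0,0,0,0.045],[0,0,0.015,0,0,0,0.045],[0,0,0.009,0,0,0,0.045],[0,0,0,0,0,0,0.045],[0,0,0,0,0,0,0.015],[0,0,0,0,0,0,0.015],[0,0,0,0,0,0,0.015],[0,0,0,0,0,0,0.015]]' 40;  python3 -m handwheel '[[0,0,0,0,0,0,0.015],[0,0,-0.01,0,0,0,0.015],[0,0,-0.02,0,0,0,0.015],[0,0,-0.03,0,0,0,0.015],[0,0,-0.03,0,0,0,0.015],[0,0,0,0,0,0,0.015]]'
```

```text
time: 5.67
tool_pos: [555.4, 49.0, 84.2]
tcp_rot: [179.9, 0.0, 101.9]
ft_force: [-0.5, -0.0, -0.1]
finger_gap: 23.0
grip_force: 44.1
time: 6.17
tool_pos: [558.6, 49.2, 181.7]
tcp_rot: [179.4, 0.1, 101.9]
ft_force: [1.0, -0.4, 1.0]
finger_gap: 22.8
grip_force: 44.2
```

```bash
python3 - <<'E'
from h import *
st(); go(549.7,-279.2,110,84)
E
```

```text
t6.17 [558.6  49.2 181.7] [1.7938e+02 1.3000e-01 1.0194e+02] [ 1.  -0.4  1. ] [ 0.02  0.01 -0.12] gap22.8 grip44.2 [ -0.   3.  97.   0.  79. -12.]
turn [ 0.64  0.03 17.94] shift mm [-327.5   25.5   71.7] rows 9.0 3.0
```

```bash
python3 -m handwheel '[[0,0,0,0,0,6,0.015],[0,0,0,0,0,6,0.015],[0,0,0,0,0,5.9,0.015],[-0.033,0.0025,0,0,0,0,0.015],[-0.033,0.0025,0,0,0,0,0.015],[-0.033,0.0025,0,0,0,0,0.015],[-0.033,0.0025,0,0,0,0,0.015],[-0.033,0.0025,0,0,0,0,0.015]]';python3 -m handwheel '[[-0.033,0.0025,0.012,0,0,0,0.015],[-0.033,0.0025,0.012,0,0,0,0.015],[-0.033,0.0025,0.012,0,0,0,0.015],[-0.033,0.0025,0.012,0,0,0,0.015],[-0.03,0.0025,0.012,0,0,0,0.015],[0,0,0,0,0,0,0.015],[0,0,0,0,0,0,0.015],[0,0,0,0,0,0,0.015]]'; python3 - <<'E'
from h import *
st(); go(549.7,-279.2,75,84); shot('wrist','w3.png'); z=np.load('/tmp/wrist.npz'); P=cloud(z['d'],r.calibration("wrist"),z['M'])
Q=P.reshape(-1,3); q=Q[(Q[:,2]>14)&(Q[:,2]<22)&(abs(Q[:,1]+277)<60)&(abs(Q[:,0]-528)<120)]; print(len(q),cv2.minAreaRect(q[:,:2].astype(np.float32)))
q=Q[(Q[:,2]>33)&(Q[:,2]<43)&(abs(Q[:,1]+277)<40)&(abs(Q[:,0]-492)<25)]; print(len(q),cv2.minAreaRect(q[:,:2].astype(np.float32)))
E
```

```text
time: 6.83
tool_pos: [550.0, -117.7, 174.3]
tcp_rot: [179.9, 0.0, 84.1]
ft_force: [0.9, 0.3, -0.3]
finger_gap: 22.7
grip_force: 44.2
time: 7.5
tool_pos: [545.7, -278.7, 113.8]
tcp_rot: [180.0, -0.0, 84.0]
ft_force: [0.6, 0.9, -0.8]
finger_gap: 22.5
grip_force: 44.2
t7.50 [ 545.7 -278.7  113.8] [ 1.7998e+02 -2.0000e-02  8.4000e+01] [ 0.6  0.9 -0.8] [-0.03  0.01 -0.07] gap22.5 grip44.2 [-32.  15.  91.   0.  74. -26.]
turn [ 0.02 -0.02 -0.  ] shift mm [-0.1  4.  38.8] rows 1.0 1.0
3829 ((528.3851318359375, -277.7195739746094), (77.395751953125, 177.29476928710938), 83.99314880371094)
3005 ((493.3392333984375, -274.2978820800781), (50.749839782714844, 24.309490203857422), 83.94451904296875)
```

View pics/w3.png

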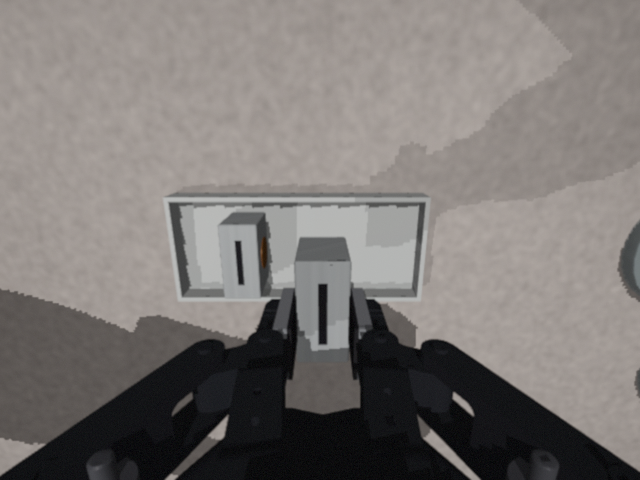

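The wrist view shows the held cassette upright at (323,300), in line with the tray, and the old cassette at (243,257) well clear of the left finger. I'll lower it.

```bash
python3 -m handwheel '[[0,0.004,0.015,0,0,0,0.015],[0,0,0.02,0,0,0,0.015],[0,0,0.015,0,0,0,0.015],[0,0,0.01,0,0,0,0.015],[0,0,0.004,0,0,0,0.015],[0,0,0,0,0,0,0.015],[0,0,0,0,0,0,0.015]]'; python3 -m handwheel '[[0,0,0.001,0,0,0,0.015],[0,0,0,0,0,0,0.015]]'
```

```text
time: 8.13
tool_pos: [550.1, -279.0, 50.2]
tcp_rot: [179.9, 0.0, 84.1]
ft_force: [0.7, -0.2, -0.3]
finger_gap: 23.0
grip_force: 44.2
time: 8.3
tool_pos: [550.3, -279.6, 49.5]
tcp_rot: [179.9, 0.0, 84.0]
ft_force: [-0.6, -0.5, -0.7]
finger_gap: 22.7
grip_force: 44.2
```

```bash
python3 -m handwheel '[[0,0,0.0015,0,0,0,0.015],[0,0,0,0,0,0,0.015]]';python3 -m handwheel '[[0,0,0.001,0,0,0,0.015],[0,0,0,0,0,0,0.015]]'; python3 -m handwheel '[[0,0,0.0007,0,0,0,0.015],[0,0,0,0,0,0,0.015]]'
```

```text
time: 8.47
tool_pos: [549.7, -279.4, 47.1]
tcp_rot: [180.0, 0.0, 84.0]
ft_force: [0.4, -0.9, -1.1]
finger_gap: 22.9
grip_force: 44.2
time: 8.63
tool_pos: [549.7, -279.3, 46.0]
tcp_rot: [180.0, 0.0, 84.0]
ft_force: [-0.6, -0.2, 0.4]
finger_gap: 22.6
grip_force: 44.2
time: 8.8
tool_pos: [549.7, -279.4, 45.9]
tcp_rot: [180.0, 0.0, 84.0]
ft_force: [-2.2, 2.0, 6.7]
finger_gap: 22.8
grip_force: 45.0
```

```bash
python3 -m handwheel '[[0,0,0,0,0,0,0.034],[0,0,0,0,0,0,0.034],[0,0,0,0,0,0,0.034],[0,0,-0.01,0,0,0,0.034],[0,0,-0.03,0,0,0,0.034],[0,0,-0.04,0,0,0,0.034],[0,0,-0.04,0,0,0,0.034],[0,0,-0.04,0,0,0,0.034]]';python3 -m handwheel '[[0,0,-0.01,0,0,6.2,0.034],[0,0,0,0,0,6.2,0.034],[0,0,0,0,0,0,0.034],[0,0,0,0,0,0,0.034]]'; python3 - <<'E'
from h import *
im,d,c,M=shot('top','top3.png'); P=cloud(d,c,M); Q=P[195:310,425:495].reshape(-1,3)
Q=Q[(Q[:,2]>30)&(Q[:,2]<60)]
for q in(Q[Q[:,0]<515],Q[Q[:,0]>515]): print(len(q),cv2.minAreaRect(q[:,:2].astype(np.float32)),np.median(q[:,2]))
st(); go(439.4,312.7,200,71.7)
E
```

```text
time: 9.47
tool_pos: [549.1, -278.9, 207.2]
tcp_rot: [-180.0, -0.0, 84.0]
ft_force: [0.8, 0.5, 0.9]
finger_gap: 34.3
grip_force: 0.0
time: 9.8
tool_pos: [549.4, -279.1, 215.4]
tcp_rot: [180.0, -0.0, 71.8]
ft_force: [-0.4, 0.4, -0.1]
finger_gap: 34.1
grip_force: 0.0
360 ((492.1854553222656, -272.5525817871094), (51.800941467285156, 24.046180725097656), 83.9529800415039) 39.24831747899481
360 ((548.5081176757812, -276.0780334472656), (51.59846878051758, 24.656326293945312), 83.81390380859375) 38.921300017297995
t9.85 [ 549.1 -278.9  214.5] [-1.7993e+02 -2.0000e-02  7.1850e+01] [-0.4 -0.6 -0. ] [-0.02  0.    0.03] gap34.1 grip0.0 [-32.  11.  85.  -0.  84. -14.]
turn [-0.07 -0.02  0.15] shift mm [ 527.3 -289.9   14.5] rows 15.0 1.0
```

Both cassettes stand in the tray with their tops at 39 mm, and the old one has not moved. Next is the lid.

```bash
python3 -m handwheel '[[0.035,-0.019,0,0,0,0,0.034],[0.035,-0.019,0,0,0,0,0.034],[0.035,-0.019,0,0,0,0,0.034],[0.035,-0.019,0,0,0,0,0.034],[0.035,-0.019,0,0,0,0,0.034],[0.035,-0.019,0,0,0,0,0.034],[0.035,-0.019,0,0,0,0,0.034],[0.035,-0.019,0,0,0,0,0.034]]';python3 -m handwheel '[[0.035,-0.019,0,0,0,0,0.034],[0.035,-0.019,0,0,0,0,0.034],[0.035,-0.019,0.01,0,0,0,0.034],[0.035,-0.019,0.01,0,0,0,0.034],[0.035,-0.019,0.02,0,0,0,0.034],[0.035,-0.019,0.02,0,0,0,0.034],[0.035,-0.022,0.02,0,0,0,0.034],[0,0,0,0,0,0,0.034]]';python3 -m handwheel '[[0,0,0,0,0,0,0.034],[0,0,0,0,0,0,0.034]]'; python3 - <<'E'
from h import *
st(); go(439.4,312.7,95,71.7); shot('wrist','w4.png'); z=np.load('/tmp/wrist.npz'); P=cloud(z['d'],r.calibration("wrist"),z['M'])
Q=P.reshape(-1,3); far=np.hypot(*(Q[:,:2]-[513,261]).T)>33; near=np.hypot(*(Q[:,:2]-[439,313]).T)<85
for a,b in((15,25),(37,47)):
    q=Q[(Q[:,2]>a)&(Q[:,2]<b)&far&near]; print(len(q),cv2.minAreaRect(q[:,:2].astype(np.float32)),np.median(q[:,2]))
E
```

```text
time: 10.52
tool_pos: [492.1, 36.2, 214.0]
tcp_rot: [-179.9, 0.0, 71.8]
ft_force: [0.6, -0.4, -0.1]
finger_gap: 34.1
grip_force: 0.0
time: 11.18
tool_pos: [438.4, 305.0, 134.1]
tcp_rot: [-179.6, 0.2, 72.1]
ft_force: [-0.2, 0.1, -0.7]
finger_gap: 34.3
grip_force: 0.0
time: 11.35
tool_pos: [442.9, 300.6, 138.8]
tcp_rot: [-179.9, 0.1, 71.8]
ft_force: [0.7, 0.4, 0.9]
finger_gap: 34.1
grip_force: 0.0
t11.35 [442.9 300.6 138.8] [-1.7994e+02  1.0000e-01  7.1800e+01] [0.7 0.4 0.9] [0.02 0.01 0.05] gap34.1 grip0.0 [ 29.   2. 103.  -0.  75.  47.]
turn [-0.06  0.1   0.1 ] shift mm [10.4 -7.2 43.8] rows 2.0 1.0
14898 ((440.38848876953125, 313.28155517578125), (112.77644348144531, 82.32394409179688), 71.03807830810547) 20.73271848707938
986 ((440.54498291015625, 313.5068664550781), (39.44403076171875, 11.8868989944458), 70.92092895507812) 42.48303753845198
```

View pics/w4.png

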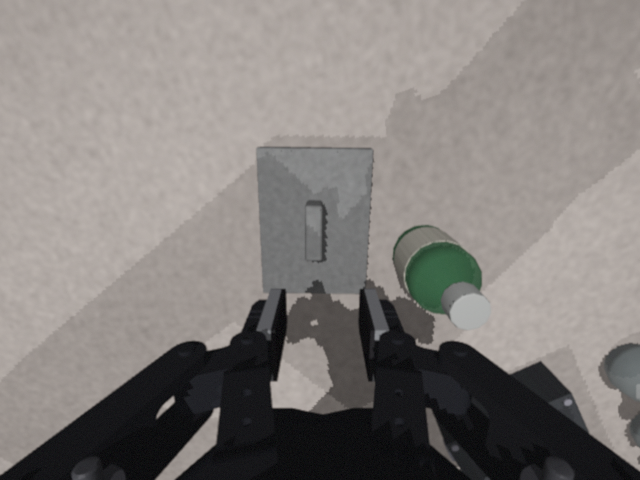

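The wrist view shows the rib at (315,231) between the fingers' line, and the bottle at (440,275) to the right and clear of the right finger. I'll go down and grip.

```bash
python3 -m handwheel '[[0.011,-0.0065,0,0,0,0.8,0.03],[0,0,0.02,0,0,0,0.03],[0,0,0.02,0,0,0,0.03],[0,0,0.02,0,0,0,0.03],[0,0,0,0,0,0,0.03],[0,0,0,0,0,0,0.03]]';  python3 - <<'E'
from h import *
st(); go(440.4,313.3,42,71.0)
E
```

```text
time: 11.9
tool_pos: [440.8, 311.9, 79.3]
tcp_rot: [-179.9, 0.1, 70.8]
ft_force: [-0.3, 0.8, 0.9]
finger_gap: 29.9
grip_force: 0.0
t11.90 [440.8 311.9  79.3] [-1.7994e+02  9.0000e-02  7.0750e+01] [-0.3  0.8  0.9] [ 0.07 -0.03 -0.03] gap29.9 grip0.0 [ 30.   7. 104.  -0.  69.  49.]
turn [-0.06  0.09 -0.25] shift mm [ 1.2 -0.8 37.3] rows 1.0 1.0
```

```bash
python3 -m handwheel '[[0.001,-0.0005,0.015,0,0,-0.2,0.03],[0,0,0.014,0,0,0,0.03],[0,0,0.007,0,0,0,0.03],[0,0,0,0,0,0,0.03],[0,0,0,0,0,0,0.004],[0,0,0,0,0,0,0.004],[0,0,0,0,0,0,0.004],[0,0,0,0,0,0,0.004]]' 60;  python3 -m handwheel '[[0,0,0,0,0,0,0.004]]'; python3 - <<'E'
from h import *
st()
E
```

```text
time: 12.57
tool_pos: [441.8, 315.1, 45.2]
tcp_rot: [179.9, -0.1, 71.0]
ft_force: [-0.4, -1.7, 6.7]
finger_gap: 10.3
grip_force: 61.9
time: 12.65
tool_pos: [441.7, 315.0, 45.2]
tcp_rot: [179.9, -0.1, 71.0]
ft_force: [-0.4, -1.2, 5.8]
finger_gap: 10.4
grip_force: 61.9
t12.65 [441.7 315.   45.2] [ 1.799e+02 -9.000e-02  7.103e+01] [-0.4 -1.2  5.8] [-0.27  0.12 -0.06] gap10.4 grip61.9 [ 30.  10. 105.  -0.  65.  49.]
```

```bash
python3 -m handwheel '[[0,0,-0.01,0,0,0,0.004],[0,0,-0.02,0,0,0,0.004],[0,0,-0.03,0,0,0,0.004],[0,0,-0.035,0,0,0,0.004],[0,0,-0.035,0,0,0,0.004],[0,0,-0.02,0,0,0,0.004],[0,0,0,0,0,0,0.004]]';  python3 -m handwheel '[[0,0,0,0,0,-6.2,0.004],[0,0,0,0,0,-6.2,0.004],[0,0,0,0,0,-6.2,0.004],[0,0,0,0,0,-6.2,0.004],[0,0,0,0,0,-6.1,0.004],[0,0,0,0,0,0,0.004]]'; python3 - <<'E'
from h import *
st();  go(*hw(0,0),180,HY+90)
E
```

```text
time: 13.23
tool_pos: [443.4, 316.4, 201.0]
tcp_rot: [179.6, -0.5, 71.0]
ft_force: [1.0, 0.7, -0.5]
finger_gap: 10.3
grip_force: 60.9
time: 13.73
tool_pos: [440.2, 314.4, 193.1]
tcp_rot: [-179.9, 0.0, 102.2]
ft_force: [0.4, 0.3, -0.2]
finger_gap: 10.4
grip_force: 60.9
t13.73 [440.2 314.4 193.1] [-1.7994e+02  2.0000e-02  1.0223e+02] [ 0.4  0.3 -0.2] [-0.01 -0.04  0.01] gap10.4 grip60.9 [30.  0. 99.  0. 81. 18.]
turn [-0.06  0.02  0.33] shift mm [-281.8   55.9   13.1] rows 7.0 1.0
```

```bash
python3 -m handwheel '[[-0.035,0.007,0,0,0,0.2,0.004],[-0.035,0.007,0,0,0,0,0.004],[-0.035,0.007,0,0,0,0,0.004],[-0.035,0.007,0,0,0,0,0.004],[-0.035,0.007,0,0,0,0,0.004],[-0.035,0.007,0,0,0,0,0.004],[-0.035,0.007,0.005,0,0,0,0.004],[-0.035,0.007,0.005,0,0,0,0.004]]';  python3 -m handwheel '[[0,0,0,0,0,0,0.004],[0,0,0,0,0,0,0.004],[0,0,0,0,0,0,0.004]]'; python3 - <<'E'
from h import *
s=st();  go(*hw(0,0),120,HY+90); shot('wrist','w5.png'); z=np.load('/tmp/wrist.npz'); P=cloud(z['d'],r.calibration("wrist"),z['M'])
# points in tool frame
T=(P.reshape(-1,3)-s["tool_pos"])@tool_R(s); 
for a,b in((18,32),):
    m=(T[:,2]>a)&(T[:,2]<b)&(abs(T[:,0])<75)&(abs(T[:,1])<60); q=T[m]
    print(m.sum(), q.min(0),q.max(0),np.median(q,0)); A=np.c_[q[:,:2],np.ones(len(q))]; print(np.linalg.lstsq(A,q[:,2],rcond=None)[0])
    print(cv2.minAreaRect(q[:,:2].astype(np.float32)))
    f=q[q[:,0]>25]; print('front edge',np.percentile(f[:,0],99),'y',np.percentile(f[:,1],[.5,99.5]))
E
```

```text
time: 14.4
tool_pos: [552.9, 50.2, 183.7]
tcp_rot: [180.0, -0.0, 101.5]
ft_force: [-0.7, 0.3, -0.4]
finger_gap: 10.7
grip_force: 60.9
time: 14.65
tool_pos: [552.1, 52.0, 183.2]
tcp_rot: [-179.9, -0.0, 101.6]
ft_force: [-0.1, 0.4, 0.4]
finger_gap: 10.2
grip_force: 60.9
t14.65 [552.1  52.  183.2] [-1.7995e+02 -4.0000e-02  1.0155e+02] [-0.1  0.4  0.4] [ 0.04 -0.04 -0.02] gap10.2 grip60.9 [  0.   3.  97.   0.  80. -11.]
turn [-0.05 -0.04 -0.35] shift mm [-2.   0.5 63.2] rows 2.0 1.0
22596 [-57.64426515 -41.34743643  18.02222335] [54.33246995 40.87171015 31.99560256] [25.6488904  -0.49158036 24.53947067]
[4.70206315e-03 3.20943602e-04 2.44948052e+01]
((-1.6542701721191406, -0.23389434814453125), (82.20677947998047, 111.97563934326172), 89.98413848876953)
front edge 54.12355008584028 y [-40.64392079  40.01139891]
```

View pics/w5.png

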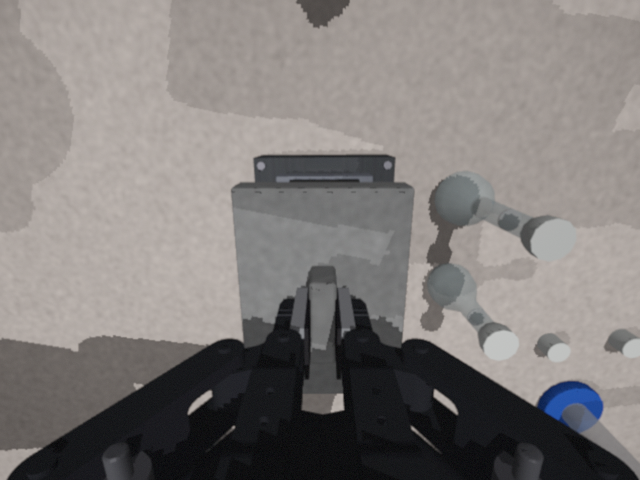

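The wrist view shows the lid level and square in the hand (front edge at row 186). In the tool frame its centre is only (-1.6, -0.2) mm off, with the holder straight below. I'll lower it.

```bash
python3 -m handwheel '[[-0.0005,0.0005,0.02,0,0,-0.35,0.004],[0,0,0.02,0,0,0,0.004],[0,0,0.02,0,0,0,0.004],[0,0,0.008,0,0,0,0.004],[0,0,0,0,0,0,0.004],[0,0,0,0,0,0,0.004],[0,0,0,0,0,0,0.004]]'; python3 - <<'E'
from h import *
s=st();  go(*hw(0,1.5),100,HY+90)
E
```

```text
time: 15.28
tool_pos: [554.0, 52.0, 117.2]
tcp_rot: [179.9, 0.0, 102.1]
ft_force: [0.9, 0.3, -1.3]
finger_gap: 10.1
grip_force: 60.9
t15.28 [554.   52.  117.2] [1.7988e+02 2.0000e-02 1.0211e+02] [ 0.9  0.3 -1.3] [ 0.02 -0.02  0.04] gap10.1 grip60.9 [  0.   7. 100.   0.  73. -12.]
turn [0.12 0.02 0.21] shift mm [-0.1 -1.3 17.2] rows 1.0 1.0
```

```bash
python3 -m handwheel '[[0,-0.0012,0.004,0,0,0.2,0.004],[0,0,0.004,0,0,0,0.004],[0,0,0.004,0,0,0,0.004],[0,0,0.003,0,0,0,0.004],[0,0,0,0,0,0,0.004]]'; python3 -m handwheel '[[0,0,0.003,0,0,0,0.004],[0,0,0.002,0,0,0,0.004],[0,0,0,0,0,0,0.004]]'; python3 - <<'E'
from h import *
s=st();  go(*hw(0,1.5),96,HY+90)
E
```

```text
time: 15.7
tool_pos: [551.3, 51.1, 99.6]
tcp_rot: [-179.9, -0.0, 101.9]
ft_force: [-0.4, 1.5, -1.3]
finger_gap: 10.4
grip_force: 60.9
time: 15.95
tool_pos: [552.1, 51.2, 95.5]
tcp_rot: [180.0, 0.0, 101.9]
ft_force: [0.2, -0.3, -0.6]
finger_gap: 10.6
grip_force: 61.0
t15.95 [552.1  51.2  95.5] [179.99   0.   101.88] [ 0.2 -0.3 -0.6] [-0.05 -0.02 -0.03] gap10.6 grip61.0 [  0.   8. 102.  -0.  71. -12.]
turn [ 0.01  0.   -0.02] shift mm [ 0.3  0.7 -0.5] rows 1.0 1.0
```

```bash
python3 -m handwheel '[[0,0.0005,0.001,0,0,0,0.004],[0,0,0,0,0,0,0.004]]'; python3 -m handwheel '[[0,0,0.001,0,0,0,0.004],[0,0,0,0,0,0,0.004]]'
```

```text
time: 16.12
tool_pos: [552.7, 51.2, 95.1]
tcp_rot: [180.0, 0.0, 101.9]
ft_force: [-1.0, -0.1, 3.5]
finger_gap: 10.4
grip_force: 61.4
time: 16.28
tool_pos: [552.9, 51.2, 94.7]
tcp_rot: [180.0, 0.0, 101.9]
ft_force: [-4.8, -1.0, 8.8]
finger_gap: 10.5
grip_force: 62.2
```

```bash
python3 -m handwheel '[[0,0,-0.001,0,0,0,0.03],[0,0,0,0,0,0,0.03],[0,0,0,0,0,0,0.03],[0,0,-0.01,0,0,0,0.03],[0,0,-0.02,0,0,0,0.03],[0,0,-0.02,0,0,0,0.03],[0.02,0,0,0,0,0,0],[0.022,0,0,0,0,0,0]]'; python3 -m handwheel '[[0,0,0,0,0,0,0],[0,0,0,0,0,0,0],[0,0,0,0,0,0,0]]';python3 - <<'E'
from h import *
s=st();  go(*hw(0,42),95,HY+90); im,d,c,M=shot('scene','sc5.png'); cv2.imwrite('pics/sc5c.png',cv2.resize(im[180:320,240:440],None,fx=4,fy=4))
z=shot('wrist'); P=cloud(z[1],z[2],z[3]).reshape(-1,3); L=(P[:,:2]-HO)@R.from_euler('z',HY,degrees=True).as_matrix()[:2,:2]
q=np.c_[L,P[:,2]]; q=q[(abs(q[:,0])<38)&(abs(q[:,1])<52)&(q[:,2]>60)&(q[:,2]<76)&((abs(q[:,0])>9))]
co=np.linalg.lstsq(np.c_[q[:,:2],np.ones(len(q))],q[:,2],rcond=None)[0]; print('plane',co,'z at y-43,+43',co[2]-43*co[1],co[2]+43*co[1])
E
```

```text
time: 16.95
tool_pos: [545.4, 92.0, 147.4]
tcp_rot: [179.8, 0.0, 101.8]
ft_force: [-0.1, 0.3, -0.2]
finger_gap: 6.6
grip_force: 0.0
time: 17.2
tool_pos: [543.8, 92.2, 144.8]
tcp_rot: [180.0, 0.0, 101.9]
ft_force: [0.2, 0.0, -0.4]
finger_gap: 0.1
grip_force: 0.0
t17.20 [543.8  92.2 144.8] [1.8000e+02 2.0000e-02 1.0191e+02] [ 0.2  0.  -0.4] [-0.04  0.01  0.01] gap0.1 grip0.0 [  4.   4. 100.  -0.  76.  -8.]
turn [0.   0.02 0.01] shift mm [-1.   0.3 49.8] rows 2.0 1.0
plane [ 5.73241641e-05 -2.73680490e-04  7.01772293e+01] z at y-43,+43 70.18899752458296 70.16546100246401
```

View pics/sc5c.png

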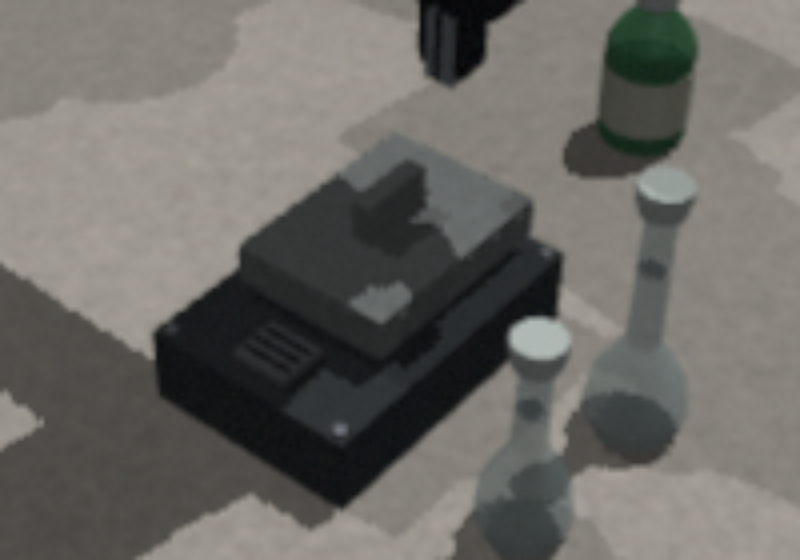

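The crop shows the lid squarely over the bay, loose and level, with flasks and bottle untouched. Now I'll press the far end.

```bash
python3 -m handwheel '[[-0.001,0,0.02,0,0,0,0],[0,0,0.02,0,0,0,0],[0,0,0.012,0,0,0,0],[0,0,0.003,0,0,0,0],[0,0,0.002,0,0,0,0],[0,0,0.002,0,0,0,0],[0,0,0.001,0,0,0,0],[0,0,0,0,0,0,0]]'; python3 -m handwheel '[[0,0,0.001,0,0,0,0],[0,0,0,0,0,0,0]]'
```

```text
time: 17.97
tool_pos: [544.3, 91.1, 85.8]
tcp_rot: [180.0, 0.0, 101.9]
ft_force: [-2.5, -0.4, 6.0]
finger_gap: -0.1
grip_force: 2.6
time: 18.13
tool_pos: [544.4, 91.2, 85.1]
tcp_rot: [180.0, 0.0, 101.9]
ft_force: [-4.2, 0.6, 8.7]
finger_gap: 0.5
grip_force: 3.8
```

```bash
python3 -m handwheel '[[0,0,0.001,0,0,0,0],[0,0,0.001,0,0,0,0],[0,0,0,0,0,0,0]]'; python3 -m handwheel '[[0,0,0.001,0,0,0,0],[0,0,0,0,0,0,0]]'; python3 -m handwheel '[[0,0,0.001,0,0,0,0],[0,0,0,0,0,0,0]]'
```

```text
time: 18.38
tool_pos: [544.6, 91.3, 83.7]
tcp_rot: [180.0, 0.0, 101.9]
ft_force: [-6.4, -1.1, 12.9]
finger_gap: -0.1
grip_force: 6.2
time: 18.55
tool_pos: [544.8, 91.3, 83.6]
tcp_rot: [179.9, 0.0, 101.9]
ft_force: [-11.1, -1.3, 19.7]
finger_gap: -0.2
grip_force: 10.0
time: 18.72
tool_pos: [544.9, 91.3, 83.5]
tcp_rot: [179.9, 0.0, 101.9]
ft_force: [-14.4, -1.6, 27.6]
finger_gap: 0.2
grip_force: 13.9
```

It has hit its stop (28 N with no more travel; the lid's tilt accounts for the half millimetre). Now the near end.

```bash
python3 -m handwheel '[[0,0,-0.02,0,0,0,0],[0,0,-0.025,0,0,0,0],[0,0,-0.003,0,0,0,0],[-0.028,0,0,0,0,0,0],[-0.028,0,0,0,0,0,0],[-0.028,0,0,0,0,0,0],[0,0,0,0,0,0,0],[0,0,0,0,0,0,0]]'; python3 - <<'E'
from h import *
s=st();  go(*hw(0,-42),90,HY+90)
E
```

```text
time: 19.38
tool_pos: [561.6, 7.8, 127.8]
tcp_rot: [180.0, 0.0, 101.7]
ft_force: [0.1, 0.7, -0.8]
finger_gap: -0.1
grip_force: 0.0
t19.38 [561.6   7.8 127.8] [179.98   0.   101.71] [ 0.1  0.7 -0.8] [ 0.03 -0.04 -0.02] gap-0.1 grip0.0 [ -4.   7.  99.   0.  74. -16.]
turn [ 0.02  0.   -0.19] shift mm [ 1.3  0.3 37.8] rows 1.0 1.0
```

```bash
python3 -m handwheel '[[0.001,0,0.02,0,0,0,0],[0,0,0.014,0,0,0,0],[0,0,0.003,0,0,0,0],[0,0,0.003,0,0,0,0],[0,0,0.002,0,0,0,0],[0,0,0.001,0,0,0,0],[0,0,0.001,0,0,0,0],[0,0,0,0,0,0,0]]'; python3 -m handwheel '[[0,0,0.001,0,0,0,0],[0,0,0.001,0,0,0,0],[0,0,0,0,0,0,0]]';python3 -m handwheel '[[0,0,0.001,0,0,0,0],[0,0,0,0,0,0,0]]'
```

```text
time: 20.05
tool_pos: [561.3, 11.0, 84.9]
tcp_rot: [180.0, -0.0, 101.9]
ft_force: [-3.3, 0.8, 5.5]
finger_gap: -0.3
grip_force: 2.5
time: 20.3
tool_pos: [561.4, 11.0, 83.1]
tcp_rot: [180.0, 0.0, 101.9]
ft_force: [-3.6, -0.9, 6.1]
finger_gap: 0.1
grip_force: 3.0
time: 20.47
tool_pos: [561.6, 10.9, 83.0]
tcp_rot: [180.0, 0.0, 101.9]
ft_force: [-7.4, -0.6, 14.4]
finger_gap: -0.2
grip_force: 7.1
```

```bash
python3 -m handwheel '[[0,0,0.001,0,0,0,0],[0,0,0.0008,0,0,0,0],[0,0,0,0,0,0,0]]'; python3 -m handwheel '[[0,0,-0.02,0,0,0,0],[0,0,-0.025,0,0,0,0],[0,0,-0.003,0,0,0,0],[0.028,0,0,0,0,0,0],[0.028,0,0,0,0,0,0],[0.028,0,0,0,0,0,0],[0,0,0,0,0,0,0],[0,0,0,0,0,0,0]]'; python3 - <<'E'
from h import *
s=st();  go(*hw(0,42),83,HY+90)
E
```

```text
time: 20.72
tool_pos: [561.9, 10.9, 83.0]
tcp_rot: [179.9, 0.0, 101.9]
ft_force: [-12.9, -0.1, 28.0]
finger_gap: 0.2
grip_force: 13.6
time: 21.38
tool_pos: [543.5, 94.2, 127.1]
tcp_rot: [180.0, -0.0, 102.1]
ft_force: [-0.2, -0.7, -0.3]
finger_gap: 0.2
grip_force: 0.0
t21.38 [543.5  94.2 127.1] [179.98  -0.   102.06] [-0.2 -0.7 -0.3] [0.04 0.02 0.04] gap0.2 grip0.0 [  5.   5. 101.   0.  74.  -8.]
turn [ 0.02 -0.    0.16] shift mm [-3.   0.3 44.1] rows 2.0 1.0
```

```bash
python3 -m handwheel '[[-0.003,0,0.02,0,0,0,0],[0,0,0.015,0,0,0,0],[0,0,0.004,0,0,0,0],[0,0,0.003,0,0,0,0],[0,0,0.001,0,0,0,0],[0,0,0.001,0,0,0,0],[0,0,0,0,0,0,0]]'; python3 -m handwheel '[[0,0,0.001,0,0,0,0],[0,0,0.001,0,0,0,0],[0,0,0,0,0,0,0]]'
```

```text
time: 21.97
tool_pos: [545.0, 89.4, 83.5]
tcp_rot: [179.9, 0.0, 101.9]
ft_force: [-0.1, 0.3, 0.2]
finger_gap: -0.3
grip_force: 0.0
time: 22.22
tool_pos: [545.3, 89.5, 83.0]
tcp_rot: [179.9, 0.0, 101.9]
ft_force: [-5.5, -1.3, 13.3]
finger_gap: -0.1
grip_force: 6.6
```

```bash
python3 -m handwheel '[[0,0,0.001,0,0,0,0],[0,0,0.001,0,0,0,0],[0,0,0,0,0,0,0]]'; python3 -m handwheel '[[0,0,-0.02,0,0,0,0],[0,0,-0.03,0,0,0,0],[0,0,-0.035,0,0,0,0],[0,0,-0.035,0,0,0,0],[0,0,0,0,0,0,0],[0,0,0,0,0,0,0],[0,0,0,0,0,0,0]]'; python3 - <<'E'
from h import *
s=st(); RH=R.from_euler('z',HY,degrees=True).as_matrix()[:2,:2]
for n in('wrist','top'):
    z=shot(n,n+'f.png'); P=cloud(z[1],z[2],z[3]).reshape(-1,3); L=(P[:,:2]-HO)@RH
    q=np.c_[L,P[:,2]]; q=q[(abs(q[:,0])<38)&(abs(q[:,1])<52)&(q[:,2]>58)&(q[:,2]<74)&((abs(q[:,0])>9))]
    co=np.linalg.lstsq(np.c_[q[:,:2],np.ones(len(q))],q[:,2],rcond=None)[0]; print(n,len(q),'z at y-43,+43',co[2]-43*co[1],co[2]+43*co[1],'x tilt',co[0])
    if n=='top':
        for nm,m in(('bottle',(P[:,2]>85)&(np.hypot(*(P[:,:2]-[513,261]).T)<30)),('f1',(P[:,2]>60)&(np.hypot(*(P[:,:2]-[666,99]).T)<25)&(P[:,2]<160)),('f2',(P[:,2]>60)&(P[:,2]<160)&(np.hypot(*(P[:,:2]-[681.5,17]).T)<25))): print(nm,m.sum(),((P[m].min(0)+P[m].max(0))/2).round(1))
im,d,c,M=shot('scene','scf.png')
E
```

```text
time: 22.47
tool_pos: [545.4, 89.5, 82.9]
tcp_rot: [179.9, 0.0, 101.9]
ft_force: [-14.8, -2.5, 30.1]
finger_gap: -0.1
grip_force: 15.0
time: 23.05
tool_pos: [544.5, 89.5, 199.0]
tcp_rot: [179.9, 0.0, 101.9]
ft_force: [-0.3, 0.5, -0.4]
finger_gap: -0.1
grip_force: 0.0
t23.05 [544.5  89.5 199. ] [1.7995e+02 1.0000e-02 1.0188e+02] [-0.3  0.5 -0.4] [ 0.03 -0.02  0.01] gap-0.1 grip0.0 [ 4.  2. 97.  0. 82. -8.]
wrist 6097 z at y-43,+43 64.62435962080555 64.72781801205689 x tilt 8.49554633118368e-05
top 563 z at y-43,+43 64.35844367723723 64.3783371955187 x tilt -0.0026526454277218353Traceback (most recent call last):
  File "<stdin>", line 8, in <module>
    return umr_minimum(a, axis, None, out, keepdims, initial, where)
ValueError: zero-size array to reduction operation minimum which has no identity
```

```bash
python3 - <<'E'
from h import *
shot('scene','scf.png')
E
```

```text
(no output)
```

View pics/scf.png

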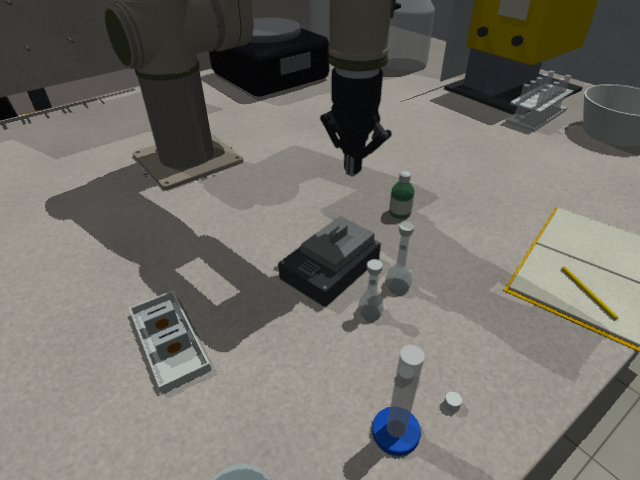

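The scene view shows both cassettes upright in the tray at (162,323) and (172,346), the lid level on the bay at (335,245), and the flasks and bottle at their original pixels. The gripper is clear, so I'm handing in.

```bash
python3 -c "
from bench import r
print(r.hand_in())"
```

```text
the job is handed in; nothing more can be done
None
```

I handed the job in at about 23 s: the ejector is fully down, the cassette stands upright in the tray beside the old one, the lid sits level with both catches pressed to their stops, and in the final picture the flasks, bottle and old cassette look untouched.

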